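# Tare the kitchen scale for the clamp-lid jar

## Robot

A 6-joint arm with a two-finger parallel gripper is mounted at the origin on the work surface. World frame = base frame: x ahead of the robot, y to its left, z up, the work surface at z = 0. Lengths are in m, angles in rad, forces in N, time in s.
With the tool pointing down it reaches from about 0.35 to 0.775 m from the base axis. Payload 5.5 kg.
Tool frame: the origin (TCP) lies at the very end of the fingers, on their centre line; the grasp point (between the pads) lies 19 mm behind it; z points along the fingers, y is the line along which they close (so a half turn about z gives the same grasp; the last joint's range is limited). The gripper opens to 85 mm and grips with 20 to 120 N. Pads are 22 mm wide; open, the fingers measure 114 mm over their backs; the gripper's body (76 mm by 85 mm) begins 54 mm behind the grasp point. The pads swing forward as they close: fully open they stand 13 mm farther back than shut.
Start: joints at [-1.442, 0.313, 0.046, 1.304, 0, 1.431], TCP at [0.153, -0.554, 0.231] pointing down, gripper open.
Joint ranges: [-2.76, 2.76], [-0.86, 1.69], [-1.03, 1.26], [-2.2, 2.34], [-1.47, 1.5], [-3.14, 3.14]. Speed limits (rad/s): [2.57, 2.57, 3.14, 3.14, 3.14, 3.14].

## Interface

Orientations are given as a unit quaternion [w, x, y, z].
In Python, from workcell import env gives the robot as it stands. The module is installed in compiled form; this text tells all that it offers.
- The arm moves only by the tool jog_arm, never from a script. Its argument "rows" is a list of rows, each a list of 6 numbers: the shift along the world's x, y, z in units of 40 mm (1.0 is 40 mm), then the turn, a rotation vector about the world's x, y, z in units of 6 degrees (1.0 is 6 degrees). In form: [[x, y, z, wx, wy, wz], ...]. A call has 1 to 12 rows; each row is the pose to reach, as a shift and turn from the pose commanded when the call began; what a row does not reach only later rows make up. A row lasts 1/12 s, in which the tool goes at most 41.7 mm and 7.16 degrees, less where a joint would pass 70% of its speed; a pose out of reach is approached as far as the arm can. A call with a gripper value outside its range is refused whole. "jaw" is the gripper command: -1 is fully open, 1 is shut, values between are in proportion, set as the call begins (left out, the last holds). The fingers move at their own pace and stop on an object; "force" is the grip in N (left out, the last holds). Time passes only in rows, so rows that repeat a pose let the fingers close. It gives the time, the measured TCP pose, the force, the opening and the grip force at its end, in the units of the state.
- env.get_state(): the state, without advancing time (a new reading comes with each control period).
- env.read_camera(name): name is "scene" or "side" or "wrist"; returns a dict with "pixels" (400x640x3 uint8, red, green, blue), "mtx" (3x3 intrinsics, pixels), "cam_to_world" (4x4, takes a point from camera to world coordinates). Camera axes: x right, y up, looking along -z (the intrinsics and any distortion apply to the point x, -y, -z); pixel columns grow to the right and rows downward; lengths in m; the calibration is good to about 2 mm. A picture is of the moment at which its call begins. There is no depth.
- env.hand_in(): hands the job in; it is judged then, once.
The state is a dict: "clock": time; "joint_pos": joint angles; "qvel": joint speeds; "tau": joint torques, N m; "tcp_pos": TCP position; "orientation": TCP orientation; "wrist_force": force on the tool from outside, world axes, zero at the start; "ft_torque": the same for the moment, N m; "finger_gap": finger opening in m; "grip_force": force on a finger pad.
Only numpy, scipy, OpenCV 4.12 (cv2) and the standard library are available. Lean on these libraries where they do the work, as an engineer would, in place of code of your own. Each camera call takes 0.05 s, during which the arm holds its last target. There are 200 camera calls.

## Task

Stand the empty glass clamp-lid jar upright on the scale's steel platform, setting it down gently and letting go of it. Then tare the scale: turn the small knob sunk in the round well of the sloping front until the broad zero mark on the turning dial stands right under the needle. Leave the jar standing on the platform, and leave the other things where they are.

Things in the scene. Friction and masses are not known exactly. Their poses are not given: they have to be found in the camera images.
- jar: Empty glass jar, 60 mm across, 114 mm tall, 0.29 to 0.45 kg. Origin: centre of its underside, z up. Straight wall (radius 30 mm) from 4 to 88 mm height, above it a 52 mm neck and 56 mm glass lid. Wire clamp on its +x side (to 38 mm from the axis, 63 to 104 mm high), wire hinge on -x: grip it across its y axis. It stands on the white board (top 12 mm above the table), in one of three places in a row.
- scale: White kitchen scale, 230 mm wide (y), 250 mm deep (x), fixed to the table. Origin: centre of its underside, z up; its front looks to its -x (roughly to the right as the robot sees it) and carries a sloping panel with, side by side, a round well with the knob (towards -y) and a round dial 86 mm across (towards +y). The steel platform is behind the panel.
- panel (a point): Centre of the sloping panel's face; z is the panel's outward normal, 35 degrees from vertical, in the scale's frame (-0.574, 0, 0.819); x points up the slope, (0.819, 0, 0.574) in the scale's frame. The panel is 110 mm long up the slope, from 40 mm height at its lower edge to 103 mm. Well centre at y = -56 mm, dial centre at y = +56 mm.
- knob_top (a point): Centre of the knob's top face; z along the knob's axis, outwards (the panel's normal), x and y turn with the knob. The knob is a round fluted cylinder 34 mm across, 28 mm tall, in the middle of a round well 90 mm across and 32 mm deep: its top lies 4 mm below the panel face, the well floor 28 mm below this point. The tool must come down along the axis, tilted 35 degrees.
- knob (a joint): Angle of the knob (rad), grows clockwise as seen facing the panel, free from -2 to 7. Friction torque about 0.05 N m; it stays where it is left. Needs 1.3 to 3.4 rad clockwise once the jar stands on the platform, so more than one grasp as a rule.
- dial (a joint): Angle of the white dial card (rad), clockwise; 0 = zero mark points up the slope. It is geared to the knob: dial angle = 0.5 x knob angle, same direction.
- needle (a joint): Angle of the needle (rad), clockwise; 0 = it points up the slope. It turns with the load, by about 3.14 rad per kg: with the platform empty it stands at 0. The scale reads zero when needle equals dial.
- zero_mark (a point): Point on the dial card at the broad black zero mark (6 mm wide, 17 mm long; all other marks are thin and short), 36 mm from the dial's centre. Turns with the dial.
- needle_tip (a point): Tip of the dark steel needle, 36 mm from the dial's centre, at the same height above the card as the point zero_mark: the two points coincide when the scale is tared.
- platform_top (a point): Centre of the top face of the steel platform (150 mm in the scale's x, 200 mm in its y, 8 mm thick), 128 mm above the table when empty, x and y axes as the scale's. It sits on a spring and sinks 2 mm per 100 g (500 N/m), at most 14 mm.
- pick_cup: White cup, 66 mm across, with green food picks, on the board, 105 mm tall. Leave alone. Origin at the centre of its underside.
- spice_jar: White round spice jar, 54 mm across, 85 mm tall, wooden cap, on the board. Leave alone. Origin at the centre of its underside.
- egg_ring: Dark heart-shaped egg ring, about 95 mm, 16 mm high, flat on the far side of the board. Leave alone. Origin at the centre of its underside.
- pestle: Wooden pestle, 146 mm long along its y, lying on the near side of the board, 32 mm high. Leave alone. Origin at the centre of its underside.
- mug: Mug, 80 mm across, 95 mm tall, left of the scale. Leave alone. Origin at the centre of its underside.
- oil: Oil bottle, 60 mm across, 200 mm tall, behind. Leave alone. Origin at the centre of its underside.
- spoon: Spoon 200 mm long, lying on the table in front and to the left. Leave alone. Origin at the centre of its underside.
There are look-alikes about, which are no part of the job. What is shaped like the jar but red or yellow is not meant.

How it is judged:
By the outcome, as a careful person would: the job done as asked, in the order asked, and still so for the second after the job is handed in, with the robot touching nothing.
It also fails if it takes over 72 s, if anything falls off the work surface, if the arm or the gripper's body presses on something with over 40 N, if the wrist force passes 120 N, or if a joint passes its speed limit or range.

## Working session

There is one attempt and no reset: what is moved stays moved. The work goes in short steps, Python scripts to look and compute and a tool call to move; the robot and the scene stay as the last step left them, time stands still between calls to the robot, and variables do not carry over. Pictures are saved under pics/ and viewed, at most 10 in all, crops included, and the job is handed in when it is done.

Besides the shell and the picture viewer there is one more tool, called after "Call:" as name([rows], argument=value, ...), one row to a line, values as JSON. jog_arm: Moves the arm, as the interface text tells. Its arguments: {"type":"object","properties":{"rows":{"type":"array","items":{"type":"array","items":{"type":"number"}}},"jaw":{"type":"number"},"force":{"type":"number"}},"required":["rows"]}

```bash
mkdir -p pics
cat > h.py <<'E'
import numpy as np, cv2
from workcell import env
def shot(name,fn=None):
    c=env.read_camera(name); im=c["pixels"][:,:,::-1].copy()
    if fn: cv2.imwrite("pics/"+fn,im)
    return im,np.array(c["mtx"]),np.array(c["cam_to_world"]),c
def proj(P,K,T):
    P=np.atleast_2d(P); q=(P-T[:3,3])@T[:3,:3]; q=q*[1,-1,-1]; u=q@K.T
    return u[:,:2]/u[:,2:]
def ray(px,K,T):
    d=np.linalg.inv(K)@[px[0],px[1],1]; d=d*[1,-1,-1]; return T[:3,3],T[:3,:3]@d
def onz(px,z,K,T):
    o,d=ray(px,K,T); return o+d*(z-o[2])/d[2]
E
python3 - <<'E'
from h import *
for n in ("scene","side","wrist"):
    im,K,T,c=shot(n,n+"0.png"); print(n,[k for k in c],K.round(1).tolist(),T.round(3).tolist()); np.savez(n+"0.npz",K=K,T=T)
print(env.get_state())
a=cv2.imread("pics/scene0.png");b=cv2.imread("pics/side0.png")
E
```

```text
scene ['pixels', 'mtx', 'cam_to_world'] [[483.2, 0.0, 306.6], [0.0, 483.2, 198.3], [0.0, 0.0, 1.0]] [[-0.078, -0.868, 0.491, 1.337], [0.997, -0.061, 0.051, 0.098], [-0.014, 0.493, 0.87, 1.494], [0.0, 0.0, 0.0, 1.0]]
side ['pixels', 'mtx', 'cam_to_world'] [[416.0, 0.0, 323.4], [0.0, 416.0, 197.3], [0.0, 0.0, 1.0]] [[0.985, 0.112, -0.13, 0.336], [-0.171, 0.561, -0.81, -1.213], [-0.017, 0.82, 0.572, 0.992], [0.0, 0.0, 0.0, 1.0]]
wrist ['pixels', 'mtx', 'cam_to_world'] [[310.5, 0.0, 324.5], [0.0, 310.5, 198.8], [0.0, 0.0, 1.0]] [[0.266, 0.93, 0.256, 0.217], [-0.964, 0.256, 0.069, -0.536], [-0.002, -0.265, 0.964, 0.373], [0.0, 0.0, 0.0, 1.0]]
{'clock': 0.15, 'joint_pos': array([-1.44160194e+00,  3.13846115e-01,  4.52548907e-02,  1.30358817e+00,
        2.43680253e-05,  1.43121681e+00]), 'qvel': array([ 0.00153106, -0.00157729,  0.00518158, -0.00045387, -0.00012073,
        0.00059431]), 'tau': array([ 1.21736448e-03, -4.81064808e+01,  2.98815483e+01,  1.39686267e-02,
       -3.02242670e-04, -2.67521199e-05]), 'tcp_pos': array([ 0.15265218, -0.55398384,  0.23060946]), 'orientation': array([-6.91463229e-04,  9.90983420e-01,  1.33982774e-01,  1.57746733e-05]), 'wrist_force': array([0.02607611, 0.20209108, 0.74106926]), 'ft_torque': array([ 0.01260194, -0.04875494,  0.03440316]), 'grip_force': 0.0, 'finger_gap': 0.08492299701188165}
```

View pics/scene0.png

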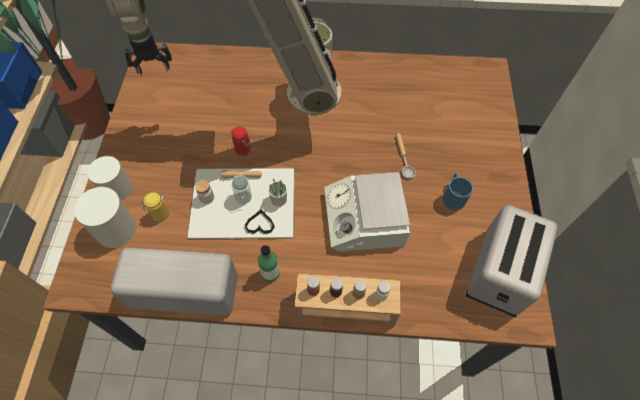

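View pics/side0.png

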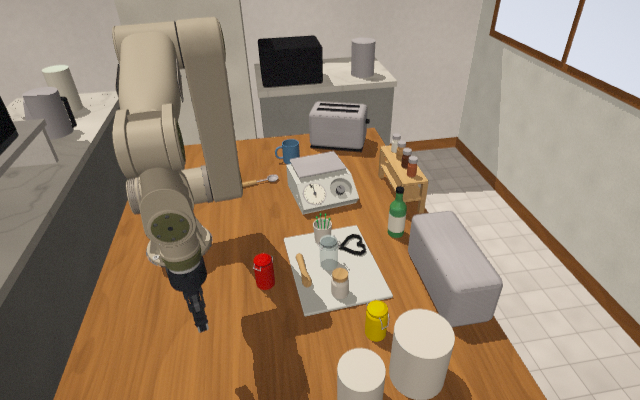

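Scene view: the clear glass jar stands mid-board at about (240,187), with the cup at (278,190), the spice jar at (203,190), the scale at (366,212), the dial at (339,195) and the knob at (346,228). 

Candidates for the jar:
- red jar at (241,140): wrong colour
- yellow jar at (153,206): wrong colour
- spice jar at (203,190): wooden cap, no clamp
- glass jar at (240,187): chosen

Next is the close crop to check that choice.

Run:
```python
import cv2,numpy as np
a=cv2.imread("pics/scene0.png");b=cv2.imread("pics/side0.png")
A=cv2.resize(a[150:250,180:300],None,fx=3.33,fy=3,interpolation=cv2.INTER_CUBIC)
A=cv2.resize(a[160:250,185:305],(400,300),interpolation=3)
B=cv2.resize(a[165:255,315:435],(400,300),interpolation=3)
C=cv2.resize(b[215:305,280:400],(400,300),interpolation=3)
D=cv2.resize(b[140:230,270:390],(400,300),interpolation=3)
cv2.imwrite("pics/crop1.png",np.vstack([np.hstack([A,B]),np.hstack([C,D])]))
```

```text
(no output)
```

View pics/crop1.png

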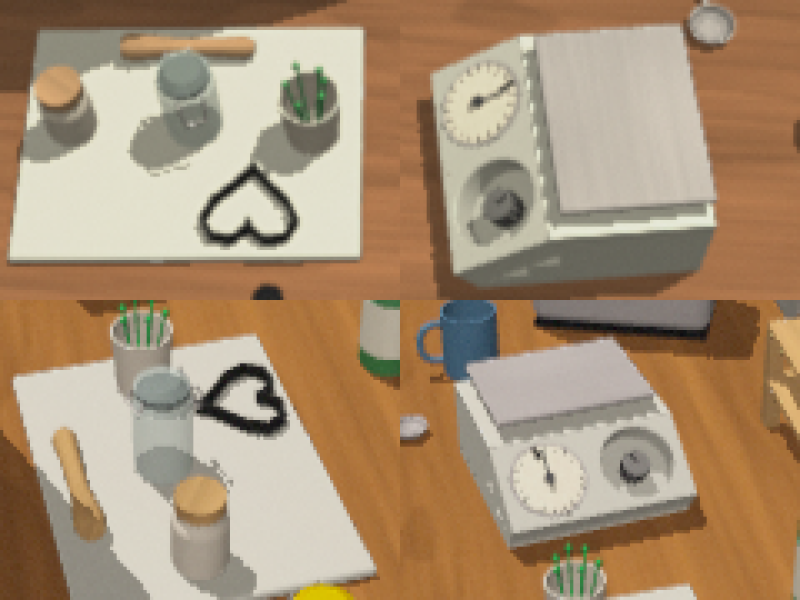

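The crops confirm it: a clear glass jar with a wire clamp and no colour, its lid centre at about (241,182) in scene and (329,240) in side. The clamp sticks out toward world +x. On the scale, the dial, well and knob are all clear of obstruction.

```bash
cat > fit.py <<'E'
from h import *
from scipy.optimize import least_squares
S=np.load("scene0.npz");D=np.load("side0.npz")
cams=[(S["K"],S["T"]),(D["K"],D["T"])]
def tri(pa,pb):
    f=lambda X:np.concatenate([proj(X,*cams[0])[0]-pa,proj(X,*cams[1])[0]-pb])
    r=least_squares(f,[.5,0,.1]); return r.x.round(4),np.abs(r.fun).max().round(2)
if __name__=="__main__":
    print("jar lid",tri((241.1,181.6),(328.6,240.5)))
    print("cup rim",tri((277.7,187.6),(322.3,222.5)))
    print("spice",tri((203.6,185.5),(340.3,274.4)))
    for p in [(196.4,168.4),(293.6,168.4),(293,238),(188,238)]: print("board",onz(p,.012,*cams[0]).round(3))
    pts=lambda p:None
    ob0=np.array([(354.9,176.1),(399.9,173.1),(409.8,226.5),(363,228.9),(339,196.2),(346.5,226.5)])
    ob1=np.array([(302.4,179),(290.1,162.5),(333.9,152.6),(347.4,169.4),(314.4,193.7),(339.9,188.6)])
    # platform corners in scale frame: scene order: front(-x)/+y, back/+y, back/-y, front/-y
    def model(p):
        xp,yp,yaw,off,pz=p
        n=np.array([-.574,0,.819]); pc=np.array([off,0,.0715])
        L=np.array([[-.075,.1,.128],[.075,.1,.128],[.075,-.1,.128],[-.075,-.1,.128],pc+[0,.056,0],pc+[0,-.056,0]-.004*n])
        c,s=np.cos(yaw),np.sin(yaw); R=np.array([[c,-s,0],[s,c,0],[0,0,1]])
        return L@R.T+[xp,yp,pz]
    f=lambda p:np.concatenate([(proj(model(p),*cams[0])-ob0).ravel(),(proj(model(p),*cams[1])-ob1).ravel()])
    r=least_squares(f,[.6,.25,1.57,-.125,0],loss="soft_l1")
    print(r.x.round(4)); print(f(r.x).reshape(-1,2).round(1).tolist()); print(model(r.x).round(4))
E
python3 fit.py
```

```text
jar lid (array([ 0.5101, -0.208 ,  0.1117]), np.float64(0.5))
cup rim (array([ 0.5108, -0.0851,  0.0895]), np.float64(0.26))
spice (array([ 0.521 , -0.3393,  0.0877]), np.float64(0.72))
board [ 0.403 -0.402  0.012]
board [ 0.379 -0.045  0.012]
board [ 0.657 -0.022  0.012]
board [ 0.683 -0.377  0.012]
[ 0.5519  0.2618  1.7256 -0.1215 -0.0103]
[[-0.2, 0.2], [-0.9, -0.0], [0.0, -0.2], [-0.3, 1.0], [2.6, 0.8], [-0.5, 0.3], [-3.0, -0.7], [-0.5, -2.1], [0.2, -0.2], [-0.7, -0.3], [-0.4, 0.5], [0.4, 0.5]]
[[0.4647 0.1723 0.1177]
 [0.4415 0.3205 0.1177]
 [0.6391 0.3513 0.1177]
 [0.6623 0.2031 0.1177]
 [0.5153 0.1332 0.0612]
 [0.6256 0.1527 0.058 ]]
```

Call:
jog_arm([
  [2,2,1.7,0,0,4],
  [4,4,1.7,0,0,8],
  [6,6,1.7,0,0,12],
  [8.7,8.7,1.7,0,0,14],
  [8.7,8.7,1.7,0,0,14],
  [8.7,8.7,1.7,0,0,14],
  [8.7,8.7,1.7,0,0,14],
  [8.7,8.7,1.7,0,0,14],
  [8.7,8.7,1.7,0,0,14],
  [8.7,8.7,1.7,0,0,14],
  [8.7,8.7,1.7,0,0,14],
  [8.7,8.7,1.7,0,0,14],
], jaw=-1)

```text
clock: 1.15
tcp_pos: [0.501, -0.2052, 0.2993]
orientation: [-0.0, 0.644, 0.765, -0.0]
wrist_force: [0.4, -0.5, 0.5]
finger_gap: 0.0854
grip_force: 0.0
```

Call:
jog_arm([
  [0,0,0,0,0,13.9],
  [0,0,0,0,0,13.9],
  [0,0,0,0,0,13.9],
  [0,0,0,0,0,13.9],
  [0,0,0,0,0,13.9],
  [0,0,0,0,0,13.9],
  [0,0,0,0,0,13.9],
  [0,0,0,0,0,13.9],
  [0,0,0,0,0,13.9],
  [0,0,0,0,0,13.9],
  [0,0,0,0,0,13.9],
  [0,0,0,0,0,13.9],
])

```text
clock: 2.15
tcp_pos: [0.4998, -0.2069, 0.2989]
orientation: [-0.0, -0.027, 1.0, 0.0]
wrist_force: [0.2, 0.5, 0.6]
finger_gap: 0.0854
grip_force: 0.0
```

Run:
```python
from h import *
s=env.get_state(); print(s["tcp_pos"].round(4),s["orientation"].round(3),s["joint_pos"].round(3))
im,K,T,c=shot("wrist","wrist1.png"); np.savez("wrist1.npz",K=K,T=T); print(T.round(3))
# predicted jar positions for comparison
print(proj([[.51,-.208,.126],[.51,-.208,.012]],K,T))
```

```text
[ 0.4998 -0.2069  0.2989] [-0.    -0.027  1.     0.   ] [-0.541  0.238  0.109  1.443  0.    -0.596]
[[-0.055 -0.963 -0.265  0.432]
 [ 0.999 -0.053 -0.015 -0.211]
 [ 0.001 -0.266  0.964  0.441]
 [ 0.     0.     0.     1.   ]]
[[322.7491674  190.50169701]
 [323.13643055 170.94392162]]
```

View pics/wrist1.png

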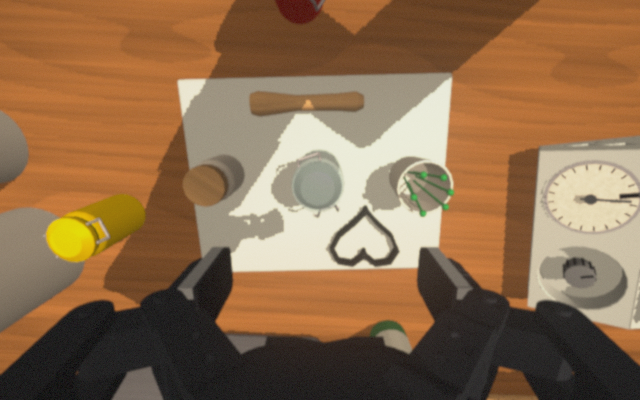

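The wrist view shows the jar lid at about (317,186), the spice cap at (205,186), the cup at (425,187), the dial at (591,198) and the knob at (579,271). I'll zoom in on the jar to read the clamp direction.

Run:
```python
from h import *
im=cv2.imread("pics/wrist1.png"); Z=np.load("wrist1.npz");K,T=Z["K"],Z["T"]
print("lid",onz((317.5,186),.126,K,T).round(4),"dial",onz((591,198),.0715,K,T).round(4),"knob",onz((579,271),.068,K,T).round(4))
print("clamp circle px",proj([[.52+.03*np.cos(a),-.21+.03*np.sin(a),.1] for a in (0,.3,.6)],K,T))
a=cv2.resize(im[150:225,275:365],(600,500),interpolation=3)
cv2.imwrite("pics/crop2.png",a)
```

```text
lid [ 0.5055 -0.2137  0.126 ] dial [0.5149 0.1237 0.0715] knob [0.616  0.1394 0.068 ]
clamp circle px [[319.30055184 218.4693383 ]
 [326.99691448 217.77035735]
 [334.15949392 214.93847106]]
```

View pics/crop2.png

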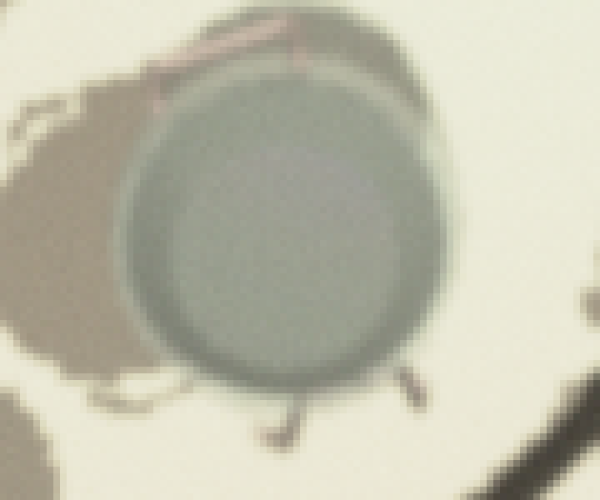

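Run:
```python
from h import *
from fit import cams
Z=np.load("wrist1.npz");K,T=Z["K"],Z["T"]
print("wrist",onz((318.2,183.6),.126,K,T).round(4))
print("scene",onz((241.1,181.6),.126,*cams[0]).round(4),"side",onz((328.6,240.5),.126,*cams[1]).round(4))
for z in (0.1,.112,.126):
  print(z,onz((318.2,183.6),z,K,T).round(4),onz((241.1,181.6),z,*cams[0]).round(4),onz((328.6,240.5),z,*cams[1]).round(4))
print(env.get_state()["tcp_pos"])
# lid as circle reprojected in wrist
print(proj([[.5055+.028*np.cos(a),-.213+.028*np.sin(a),.126] for a in (0,1.57,3.14,4.71)],K,T))
```

```text
wrist [ 0.5029 -0.2131  0.126 ]
scene [ 0.5167 -0.2041  0.126 ] side [ 0.5086 -0.2259  0.126 ]
0.1 [ 0.5087 -0.2133  0.1   ] [ 0.5011 -0.2098  0.1   ] [ 0.5138 -0.1962  0.1   ]
0.112 [ 0.506  -0.2132  0.112 ] [ 0.5083 -0.2072  0.112 ] [ 0.5114 -0.2099  0.112 ]
0.126 [ 0.5029 -0.2131  0.126 ] [ 0.5167 -0.2041  0.126 ] [ 0.5086 -0.2259  0.126 ]
[ 0.49982467 -0.20695706  0.2988815 ]
[[316.8877187  211.65048744]
 [345.00967468 187.50416656]
 [319.5828991  159.26038202]
 [291.28548838 184.56224979]]
```

Call:
jog_arm([
  [0.2,-0.1,-0.8,0,0,1],
  [0.2,-0.1,-1.6,0,0,2],
  [0.2,-0.1,-2.4,0,0,3],
  [0.2,-0.1,-3.2,0,0,3],
  [0.2,-0.1,-3.7,0,0,3],
  [0.2,-0.1,-3.7,0,0,3],
  [0.2,-0.1,-3.7,0,0,3],
])

```text
clock: 2.78
tcp_pos: [0.5071, -0.2105, 0.1504]
orientation: [-0.001, -0.18, 0.984, 0.001]
wrist_force: [-0.3, -0.7, 1.0]
finger_gap: 0.0853
grip_force: 0.0
```

Run:
```python
from h import *
s=env.get_state(); print(s["tcp_pos"].round(4),s["orientation"].round(3),s["joint_pos"].round(3))
im,K,T,c=shot("wrist","wrist2.png"); np.savez("wrist2.npz",K=K,T=T); print(T.round(3))
print(proj([[.507,-.211,.126],[.507,-.211,.1]],K,T))
a,_,_,_=shot("side"); b=cv2.resize(a[205:295,280:400],(400,300),interpolation=3)
a,_,_,_=shot("scene"); c=cv2.resize(a[150:240,185:305],(400,300),interpolation=3)
cv2.imwrite("pics/w2.png",np.vstack([cv2.resize(im[:,:],(480,300)),np.zeros((1,480,3),np.uint8)])) if 0 else None
cv2.imwrite("pics/mix2.png",np.hstack([cv2.copyMakeBorder(im[:,120:520],0,200,0,0,0),np.vstack([b,c])]))
```

```text
[ 0.5071 -0.2105  0.1504] [-0.001 -0.18   0.984  0.001] [-0.54   0.303 -0.17   1.101  0.    -0.902]
[[-0.354 -0.902 -0.247  0.444]
 [ 0.935 -0.341 -0.096 -0.235]
 [ 0.003 -0.265  0.964  0.293]
 [ 0.     0.     0.     1.   ]]
[[323.21195466 234.91254182]
 [323.27192177 219.97865426]]
```

View pics/mix2.png

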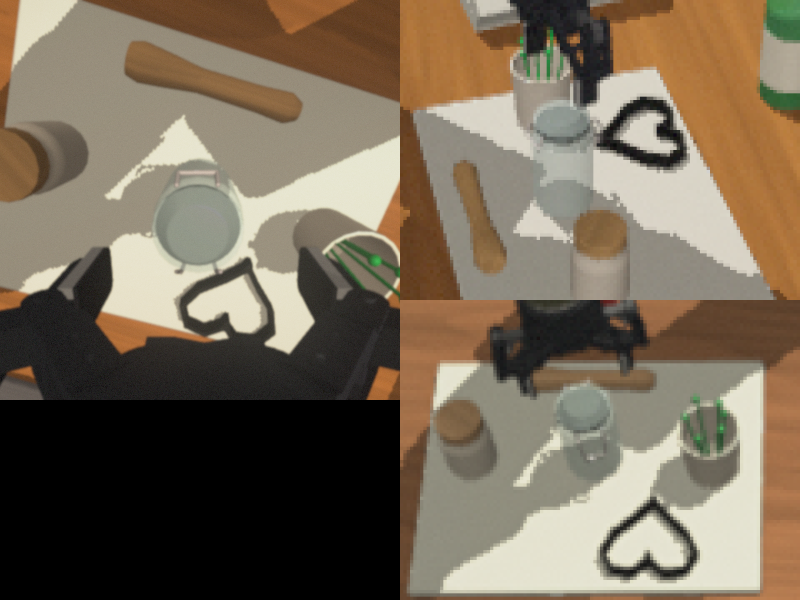

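The wrist crop shows the jar lid at about (318,225) in full-image pixels. The hinge points up, square to the jaw axis, and both fingers are clear of the cup and spice jar. Descending.

Call:
jog_arm([
  [0,-0.08,-0.5,0,0,0],
  [0,-0.08,-1.0,0,0,0],
  [0,-0.08,-1.5,0,0,0],
  [0,-0.08,-1.9,0,0,0],
  [0,-0.08,-2.2,0,0,0],
  [0,-0.08,-2.2,0,0,0],
])

```text
clock: 3.43
tcp_pos: [0.5076, -0.2141, 0.0625]
orientation: [-0.001, -0.18, 0.984, 0.0]
wrist_force: [0.4, 0.4, -0.5]
finger_gap: 0.0854
grip_force: 0.0
```

Call:
jog_arm([
  [0,0,0,0,0,0],
  [0,0,0,0,0,0],
  [0,0,0,0,0,0],
  [0,0,0,0,0,0],
  [0,0,0,0,0,0],
  [0,0,0,0,0,0],
  [0,0,0,0,0,0],
  [0,0,0,0,0,0],
], jaw=1, force=35)

```text
clock: 4.1
tcp_pos: [0.5093, -0.2148, 0.0654]
orientation: [0.001, -0.181, 0.984, -0.001]
wrist_force: [-0.1, 1.5, 6.8]
finger_gap: 0.0589
grip_force: 37.9
```

Call:
jog_arm([
  [0,0,0.2,0,0,0],
  [0,0,0.7,0,0,0],
  [0,0,1.4,0,0,0],
  [0,0,2.2,0,0,0],
  [0,0,3.0,0,0,0],
  [0,0,3.8,0,0,0],
  [0,0,4.2,0,0,0],
  [0,0,4.2,0,0,0],
  [0,0,4.2,0,0,0],
], force=45)

```text
clock: 4.85
tcp_pos: [0.5083, -0.2145, 0.2319]
orientation: [0.001, -0.181, 0.984, -0.001]
wrist_force: [0.1, 0.2, -5.3]
finger_gap: 0.0588
grip_force: 50.0
```

Call:
jog_arm([
  [0,0.5,0,0,0,0],
  [0.1,1.2,0,0,0,0],
  [0.2,2.1,0,0,0,0],
  [0.3,3.0,0,0,0,0],
  [0.4,3.9,0,0,0,0],
  [0.5,4.8,0,0,0,0],
  [0.5,5.7,0,0,0,0],
  [0.6,6.6,0,0,0,0],
  [0.6,7.5,0,0,0,0],
  [0.7,8.4,0,0,0,0],
  [0.7,9.3,0,0,0,0],
  [0.8,10,0,0,0,0],
])

```text
clock: 5.85
tcp_pos: [0.5377, 0.1881, 0.2284]
orientation: [-0.003, -0.181, 0.983, 0.0]
wrist_force: [0.7, -0.7, -5.1]
finger_gap: 0.0588
grip_force: 50.2
```

Call:
jog_arm([
  [0,0.8,0,0,0,0],
  [0,1.4,0,0,0,0],
  [0,1.8,0,0,0,0],
  [0,2.0,0,0,0,0],
  [0,2.0,0,0,0,0],
  [0,2.0,0,0,0,0],
  [0,2.0,0,0,0,0],
])

```text
clock: 6.43
tcp_pos: [0.5397, 0.2645, 0.2303]
orientation: [-0.001, -0.18, 0.984, -0.0]
wrist_force: [1.0, -0.2, -4.5]
finger_gap: 0.059
grip_force: 50.2
```

Run:
```python
from h import *
s=env.get_state(); print(s["tcp_pos"].round(4),s["orientation"].round(3),s["joint_pos"].round(3),s["wrist_force"],s["ft_torque"],s["finger_gap"])
w,K,T,c=shot("wrist","wrist3.png"); np.savez("wrist3.npz",K=K,T=T)
a,_,_,_=shot("side"); b=cv2.resize(a[100:220,250:410],(400,300),interpolation=3)
a,_,_,_=shot("scene"); c=cv2.resize(a[140:260,300:460],(400,300),interpolation=3)
cv2.imwrite("pics/mix3.png",np.vstack([np.hstack([b,c]),np.hstack([cv2.resize(w,(480,300)),np.zeros((300,320,3),np.uint8)])]))
```

```text
[0.5397 0.2645 0.2303] [-0.001 -0.18   0.984 -0.   ] [ 0.322  0.367  0.12   1.326 -0.    -0.04 ] [ 0.98092073 -0.17788988 -4.49365562] [ 0.01447119  0.01561839 -0.03109838] 0.05898142970293772
```

View pics/mix3.png

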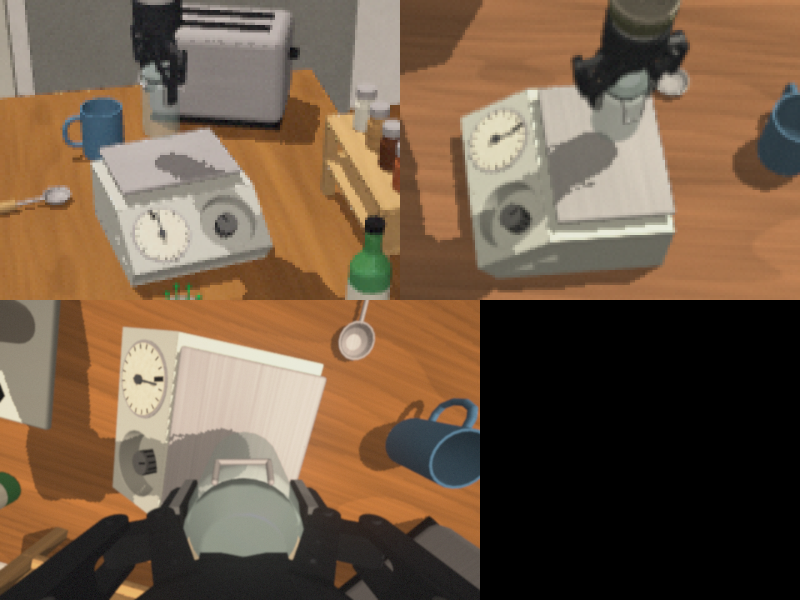

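The views show the jar held above the platform. In the wrist picture the two near platform corners are at about (247,64) and (433,100) in full-image pixels, with the dial at (189,104). I'll check the position before lowering.

Run:
```python
from h import *
Z=np.load("wrist3.npz");K,T=Z["K"],Z["T"]; print(T.round(3))
for n,p,z in [("c front+y",(246.7,64),.128),("c back+y",(433,100),.128),("dial",(189.3,104),.0715),("knob",(197,216),.068)]:
    print(n,onz(p,z,K,T).round(4),onz(p,z-.01,K,T).round(4))
w=cv2.imread("pics/wrist3.png"); cv2.imwrite("pics/w3c.png",cv2.resize(w[20:320,130:450],(800,600)*1 if 0 else (640,600),interpolation=3))
```

```text
[[-0.354 -0.902 -0.247  0.476]
 [ 0.935 -0.342 -0.093  0.241]
 [-0.    -0.264  0.964  0.373]
 [ 0.     0.     0.     1.   ]]
c front+y [0.4639 0.1753 0.128 ] [0.4633 0.1726 0.118 ]
c back+y [0.4383 0.3136 0.128 ] [0.4368 0.3165 0.118 ]
dial [0.5128 0.1203 0.0715] [0.514  0.1163 0.0615]
knob [0.6185 0.1537 0.068 ] [0.6232 0.1508 0.058 ]
```

Call:
jog_arm([
  [0,0,-0.4,0,0,0],
  [0,0,-0.8,0,0,0],
  [0,0,-1.0,0,0,0],
  [0,0,-1.05,0,0,0],
  [0,0,-1.1,0,0,0],
  [0,0,-1.15,0,0,0],
  [0,0,-1.2,0,0,0],
  [0,0,-1.25,0,0,0],
  [0,0,-1.3,0,0,0],
  [0,0,-1.3,0,0,0],
  [0,0,-1.3,0,0,0],
])

```text
clock: 7.5
tcp_pos: [0.5404, 0.2658, 0.1796]
orientation: [0.0, -0.181, 0.984, 0.0]
wrist_force: [-0.9, 0.2, -3.0]
finger_gap: 0.0586
grip_force: 50.3
```

Call:
jog_arm([
  [0,0,-0.04,0,0,0],
  [0,0,-0.07,0,0,0],
  [0,0,-0.1,0,0,0],
  [0,0,-0.13,0,0,0],
  [0,0,-0.16,0,0,0],
  [0,0,-0.16,0,0,0],
  [0,0,-0.16,0,0,0],
])

```text
clock: 8.08
tcp_pos: [0.5403, 0.2658, 0.1731]
orientation: [0.0, -0.181, 0.984, 0.0]
wrist_force: [0.6, 0.4, 0.3]
finger_gap: 0.059
grip_force: 50.5
```

Call:
jog_arm([
  [0,0,0,0,0,0],
  [0,0,0,0,0,0],
  [0,0,0,0,0,0],
  [0,0,0,0,0,0],
  [0,0,0,0,0,0],
  [0,0,0,0,0,0],
  [0,0,0,0,0,0],
  [0,0,0,0,0,0],
], jaw=-1)

```text
clock: 8.75
tcp_pos: [0.54, 0.2657, 0.1729]
orientation: [0.0, -0.181, 0.984, 0.0]
wrist_force: [0.1, -0.2, 0.2]
finger_gap: 0.0853
grip_force: 0.0
```

Call:
jog_arm([
  [0,0,0.3,0,0,0],
  [0,0,0.8,0,0,0],
  [0,0,1.6,0,0,0],
  [0,0,2.4,0,0,0],
  [0,0,3.2,0,0,0],
  [0,0,3.8,0,0,0],
  [0,0,3.8,0,0,0],
])

```text
clock: 9.33
tcp_pos: [0.5417, 0.2663, 0.331]
orientation: [0.005, -0.181, 0.984, 0.001]
wrist_force: [0.3, 1.0, 0.9]
finger_gap: 0.0857
grip_force: 0.0
```

Call:
jog_arm([
  [0.3,-0.9,0,0.8,0.1,0],
  [0.7,-1.8,0,1.6,0.2,0],
  [1.1,-2.7,-0.2,2.4,0.4,0],
  [1.5,-3.5,-0.9,3.2,0.5,0],
  [1.9,-4.3,-1.7,4.0,0.6,0],
  [2.3,-5.0,-2.5,4.8,0.75,0],
  [2.3,-5.2,-3.2,5.5,0.85,0],
  [2.3,-5.2,-3.3,5.76,0.9,0],
  [2.3,-5.2,-3.3,5.76,0.9,0],
  [2.3,-5.2,-3.3,5.76,0.9,0],
], jaw=-0.13)

```text
clock: 10.17
tcp_pos: [0.6317, 0.0576, 0.1922]
orientation: [0.007, -0.171, 0.938, 0.301]
wrist_force: [-0.5, 0.8, 1.0]
finger_gap: 0.0484
grip_force: 0.0
```

Run:
```python
from h import *
from scipy.spatial.transform import Rotation as R
s=env.get_state(); q=s["orientation"]; M=R.from_quat(q[[1,2,3,0]]).as_matrix(); print(s["tcp_pos"].round(4),M.round(3),s["joint_pos"].round(3),s["finger_gap"])
w,K,T,c=shot("wrist","wrist4.png"); np.savez("wrist4.npz",K=K,T=T); print(T.round(3))
a,_,_,_=shot("side"); cv2.imwrite("pics/side4.png",a)
a2,_,_,_=shot("scene"); cv2.imwrite("pics/scene4.png",a2)
b=cv2.resize(a[80:240,240:400],(250,250),interpolation=3);c=cv2.resize(a2[130:270,290:430],(250,250),interpolation=3)
cv2.imwrite("pics/mix4.png",np.hstack([cv2.copyMakeBorder(cv2.resize(w,(550,344)),0,156,0,0,0),np.vstack([b,c])]))
```

```text
[0.6317 0.0576 0.1922] [[-0.941 -0.326 -0.09 ]
 [-0.317  0.76   0.567]
 [-0.116  0.562 -0.819]] [-0.289  0.616  0.276  1.525  0.544 -0.733] 0.04842487430716763
[[-0.326 -0.931 -0.164  0.581]
 [ 0.76  -0.155 -0.631 -0.044]
 [ 0.562 -0.33   0.758  0.301]
 [ 0.     0.     0.     1.   ]]
```

View pics/mix4.png

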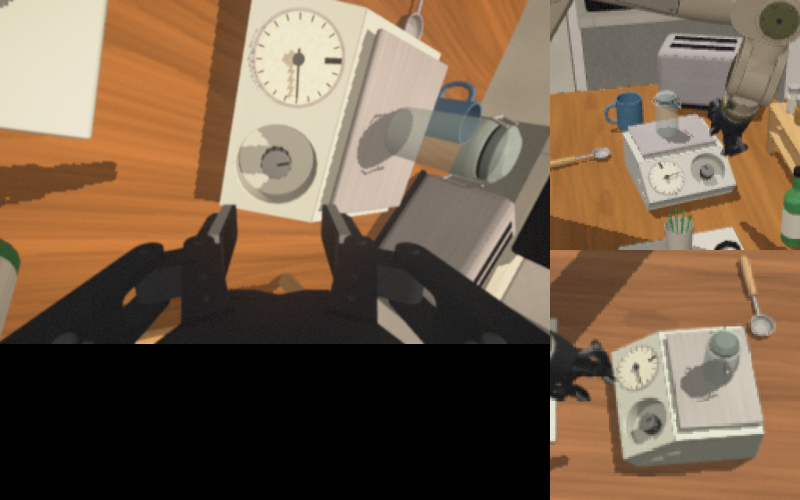

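The pictures show the jar standing on the platform. The zero mark points up the slope and the needle has swung to about 90 degrees clockwise. The well centre is at about (322,190) and the dial centre at about (347,67.5) in full pixels.

Run:
```python
from h import *
Z=np.load("wrist4.npz");K,T=Z["K"],Z["T"]
im=cv2.imread("pics/wrist4.png")
g=cv2.cvtColor(im,cv2.COLOR_BGR2GRAY)
# dial disc: cream colour component; well: ring edges
hsv=cv2.cvtColor(im,cv2.COLOR_BGR2HSV)
print("dial px col",im[45,330],"panel",im[130,300],"well",im[200,350],im[170,300])
d=onz((346.8,67.5),.0715,K,T); w=onz((322,189.7),.0715,K,T); k=onz((320,186),.0682,K,T)
print(d.round(4),w.round(4),k.round(4),np.linalg.norm(d-w),"yaw",np.arctan2(-(w-d)[0],(w-d)[1])+np.pi)
for dz in(-.005,-.01):
  d=onz((346.8,67.5),.0715+dz,K,T); w=onz((322,189.7),.0715+dz,K,T);print(dz,d.round(4),w.round(4),np.linalg.norm(d-w))
cv2.imwrite("pics/c4.png",cv2.resize(im[0:240,250:440],(570,600)[:2] if 0 else (475,600),interpolation=3))
```

```text
dial px col [201 231 238] panel [189 216 224] well [142 162 173] [147 167 176]
[0.5129 0.1213 0.0715] [0.6219 0.1396 0.0715] [0.6194 0.1384 0.0682] 0.11054946772657194 yaw 1.7374239535804643
-0.005 [0.5114 0.1249 0.0665] [0.6228 0.1436 0.0665] 0.11296050986331646
-0.01 [0.5099 0.1285 0.0615] [0.6237 0.1476 0.0615] 0.11537155200006088
```

View pics/c4.png

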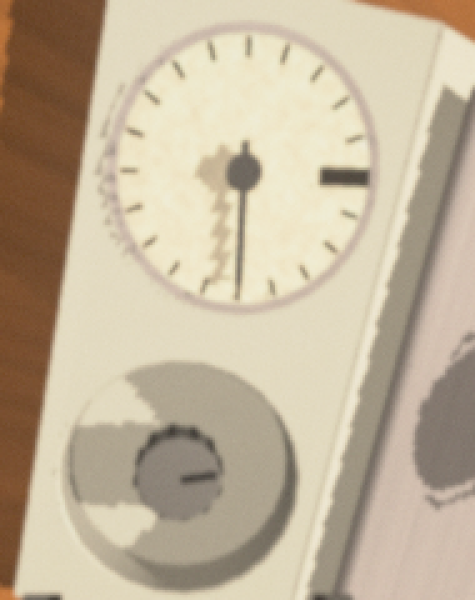

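The crop shows the dial centre at about (347.6,67), the well at about (322,190) and the knob centred in it. The wrist scale is consistent, with 110 to 113 mm between the centres. Next I hover closer.

Call:
jog_arm([
  [-0.05,0.4,-0.6,0,0,0],
  [-0.1,0.8,-1.2,0,0,0],
  [-0.15,1.2,-1.8,0,0,0],
  [-0.18,1.6,-2.3,0,0,0],
  [-0.18,1.71,-2.5,0,0,0],
  [-0.18,1.71,-2.5,0,0,0],
  [-0.18,1.71,-2.5,0,0,0],
  [-0.18,1.71,-2.5,0,0,0],
])

```text
clock: 10.98
tcp_pos: [0.6262, 0.1258, 0.0952]
orientation: [0.01, -0.173, 0.938, 0.3]
wrist_force: [-0.2, -1.4, 0.2]
finger_gap: 0.0486
grip_force: 0.0
```

```bash
cat > dial.py <<'E'
from h import *
from scipy.spatial.transform import Rotation as R
def frame(yaw=1.737):
    c,s=np.cos(yaw),np.sin(yaw); Rz=np.array([[c,-s,0],[s,c,0],[0,0,1]])
    return Rz@[.819,0,.574],Rz@[0,1,0],Rz@[-.574,0,.819]   # up, left(+y), normal
def rect(im,K,T,C,half=.06,px=300,yaw=1.737):
    u,l,n=frame(yaw); P=np.array([C+half*(a*u+b*l) for a,b in((1,1),(1,-1),(-1,-1),(-1,1))])
    H=cv2.getPerspectiveTransform(proj(P,K,T).astype(np.float32),np.float32([[0,0],[px,0],[px,px],[0,px]]))
    return cv2.warpPerspective(im,H,(px,px),flags=cv2.INTER_CUBIC)
E
python3 - <<'E'
from dial import *
s=env.get_state(); q=s["orientation"]; M=R.from_quat(q[[1,2,3,0]]).as_matrix(); print(s["tcp_pos"].round(4),M[:,2].round(3),s["joint_pos"].round(3))
w,K,T,c=shot("wrist","wrist5.png"); np.savez("wrist5.npz",K=K,T=T)
kt=np.array([.6218,.143,.067]); u,l,n=frame()
for r,cc,col in((.017,kt,(0,0,255)),(.045,kt+.004*n,(0,255,0)),(.043,kt+.004*n+.112*l,(255,0,0))):
    P=np.array([cc+r*(np.cos(a)*u+np.sin(a)*l) for a in np.linspace(0,6.283,40)])
    cv2.polylines(w,[proj(P,K,T).round().astype(int)],True,col,1)
print("tip axis offset",(s["tcp_pos"]-kt)@np.array([u,l,n]).T)
cv2.imwrite("pics/ov5.png",w)
E
```

```text
[0.6262 0.1258 0.0952] [-0.086  0.566 -0.82 ] [-0.19   0.63   0.06   1.23   0.57  -0.622]
tip axis offset [ 0.00172262 -0.00150483  0.0332094 ]
```

View pics/ov5.png

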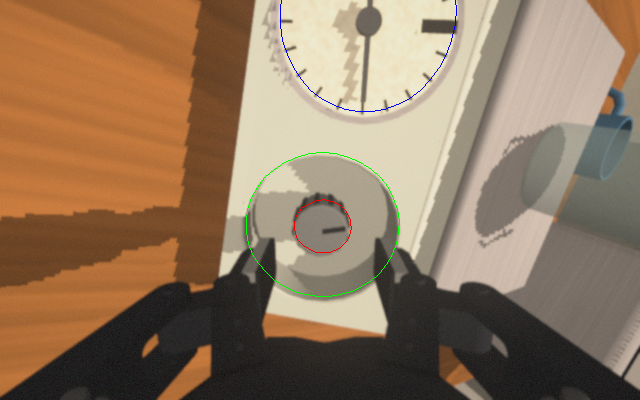

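The overlay of the modelled knob (322,226), well (322,225) and dial circles fits the picture to within a pixel or two. Going down along the axis.

Call:
jog_arm([
  [-0.03,-0.04,-0.03,0,0,0],
  [-0.05,0.1,-0.2,0,0,0],
  [-0.08,0.25,-0.4,0,0,0],
  [-0.1,0.39,-0.62,0,0,0],
  [-0.13,0.55,-0.86,0,0,0],
  [-0.155,0.71,-1.11,0,0,0],
  [-0.155,0.71,-1.11,0,0,0],
  [-0.155,0.71,-1.11,0,0,0],
])

```text
clock: 11.7
tcp_pos: [0.6173, 0.1553, 0.0472]
orientation: [0.007, -0.172, 0.938, 0.301]
wrist_force: [-0.4, -0.5, 0.6]
finger_gap: 0.0485
grip_force: 0.0
```

Call:
jog_arm([
  [0,0,0,0,0,0],
  [0,0,0,0,0,0],
  [0,0,0,0,0,0],
  [0,0,0,0,0,0],
  [0,0,0,0,0,0],
  [0,0,0,0,0,0],
], jaw=1, force=30)

```text
clock: 12.2
tcp_pos: [0.6189, 0.1539, 0.0484]
orientation: [0.008, -0.172, 0.938, 0.3]
wrist_force: [0.6, -3.3, -2.6]
finger_gap: 0.0331
grip_force: 30.8
```

Run:
```python
from dial import *
s=env.get_state(); q=s["orientation"]; M=R.from_quat(q[[1,2,3,0]]).as_matrix(); print(s["tcp_pos"].round(4),M.round(3),s["joint_pos"].round(3),s["wrist_force"],s["finger_gap"],s["ft_torque"])
u,l,n=frame(); kt=np.array([.6218,.143,.067]);print((s["tcp_pos"]-kt)@np.array([u,l,n]).T)
```

```text
[0.6189 0.1539 0.0484] [[-0.941 -0.328 -0.088]
 [-0.318  0.761  0.566]
 [-0.118  0.56  -0.82 ]] [-0.149  0.653 -0.023  1.1    0.578 -0.573] [ 0.58950728 -3.27852464 -2.55593025] 0.03311519034535392 [-1.27791045 -0.21670627 -0.02561355]
[-0.00149671  0.00108378 -0.02171275]
```

Knob gripped, with a 33 mm gap. I have used all 10 picture views, so from here the dial gets read numerically.

```bash
cat >> dial.py <<'E'
KT=np.array([.6218,.143,.067])
def read(im,K,T,verbose=True):
    u,l,n=frame(); C=KT+.004*n+.112*l; px=600; half=.06; S=px/2/half
    g=cv2.cvtColor(rect(im,K,T,C,half,px),cv2.COLOR_BGR2GRAY).astype(float)
    # needle hub refines the centre
    m=(g<110).astype(np.uint8); m2=cv2.morphologyEx(m,cv2.MORPH_OPEN,np.ones((19,19)))
    k,_,st,ce=cv2.connectedComponentsWithStats(m2)
    c0=np.array([px/2,px/2]); j=min(range(1,k),key=lambda i:np.hypot(*(ce[i]-c0))) if k>1 else 0
    cen=ce[j] if j and np.hypot(*(ce[j]-c0))<60 else c0
    th=np.arange(-180,180,.5); t=np.radians(th)
    def prof(r0,r1):
        rr=np.arange(r0,r1,.0005)*S
        X=cen[0]+rr[:,None]*np.sin(t); Y=cen[1]-rr[:,None]*np.cos(t)
        v=cv2.remap(g.astype(np.float32),X.astype(np.float32),Y.astype(np.float32),1,borderValue=255)
        return (v<110).mean(0)
    def peaks(p,thr):
        p2=np.concatenate([p,p]); out=[];i=0
        on=p>thr; k,lab=cv2.connectedComponents(np.tile(on,2)[None].astype(np.uint8))
        for a in range(1,k):
            ix=np.where(lab[0]==a)[0]
            if ix[0]>0 and ix[0]<len(p): out.append((round(((ix.mean()*.5)%360-180),1),len(ix)*.5))
        return out
    ro=dict(hub=(cen-c0).round(1).tolist(),hubarea=int(st[j][4]) if j else 0,needle=peaks(prof(.012,.022),.6),zero=[p for p in peaks(prof(.029,.034),.6)])
    if verbose: print(ro)
    return ro,g
E
python3 - <<'E'
from dial import *
for i in (4,5):
    Z=np.load(f"wrist{i}.npz"); read(cv2.imread(f"pics/wrist{i}.png"),Z["K"],Z["T"])
im,K,T,_=shot("wrist","wrist6.png"); read(im,K,T)
for n in("scene","side"):
    im,K,T,_=shot(n,n+"6.png"); read(im,K,T)
E
```

```text
{'hub': [8.5, -1.4], 'hubarea': 1757, 'needle': [], 'zero': [(np.float64(-9.0), 7.5)]}
{'hub': [2.5, -2.3], 'hubarea': 2744, 'needle': [(np.float64(-101.2), 104.0), (np.float64(80.2), 4.0)], 'zero': [(np.float64(-101.5), 144.5), (np.float64(-8.0), 9.5), (np.float64(80.5), 2.5)]}
{'hub': [0.0, 0.0], 'hubarea': 198670, 'needle': [(np.float64(77.0), 6.5), (np.float64(-101.5), 208.5)], 'zero': [(np.float64(78.8), 4.0), (np.float64(-100.8), 197.0)]}
{'hub': [4.9, 15.8], 'hubarea': 2454, 'needle': [], 'zero': [(np.float64(-5.2), 6.0)]}
{'hub': [24.7, -17.8], 'hubarea': 1689, 'needle': [], 'zero': [(np.float64(-11.0), 7.5)]}
```

Zero mark is at about -8.5° and the needle at about +80°, so the knob needs roughly 177° clockwise. I'll turn the first 72° now.

Call:
jog_arm([
  [0,0,0,-0.088,0.566,-0.82],
  [0,0,0,-0.176,1.132,-1.64],
  [0,0,0,-0.264,1.698,-2.46],
  [0,0,0,-0.352,2.264,-3.28],
  [0,0,0,-0.44,2.83,-4.1],
  [0,0,0,-0.528,3.396,-4.92],
  [0,0,0,-0.616,3.962,-5.74],
  [0,0,0,-0.704,4.528,-6.56],
  [0,0,0,-0.792,5.094,-7.38],
  [0,0,0,-0.88,5.66,-8.2],
  [0,0,0,-0.968,6.226,-9.02],
  [0,0,0,-1.056,6.792,-9.84],
])

```text
clock: 13.35
tcp_pos: [0.6204, 0.1579, 0.0511]
orientation: [-0.17, 0.413, 0.859, 0.252]
wrist_force: [6.2, 10.7, 1.0]
finger_gap: 0.0327
grip_force: 30.8
```

Run:
```python
from dial import *
s=env.get_state(); print(s["tcp_pos"].round(4),s["joint_pos"].round(3),s["wrist_force"].round(1),s["finger_gap"],s["ft_torque"].round(2))
u,l,n=frame();print((s["tcp_pos"]-KT)@np.array([u,l,n]).T)
for n in("scene","side","wrist"):
    im,K,T,_=shot(n,n+"7.png"); read(im,K,T)
```

```text
[0.6204 0.1579 0.0511] [-0.146  0.651 -0.023  1.098  0.587  0.69 ] [ 6.2 10.7  1. ] 0.032716986706869754 [ 1.38 -0.82 -0.59]
[ 0.00310234 -0.00108226 -0.02161368]
{'hub': [4.9, 15.8], 'hubarea': 2462, 'needle': [], 'zero': []}
{'hub': [24.8, -17.7], 'hubarea': 1641, 'needle': [], 'zero': [(np.float64(26.5), 6.5)]}
{'hub': [-15.4, 23.8], 'hubarea': 4199, 'needle': [(np.float64(80.2), 9.0)], 'zero': [(np.float64(-104.2), 118.0), (np.float64(28.5), 10.5), (np.float64(80.8), 5.0)]}
```

Call:
jog_arm([
  [0.02,0.04,0.02,-0.088,0.566,-0.82],
  [0.04,0.07,0.04,-0.176,1.132,-1.64],
  [0.04,0.07,0.04,-0.264,1.698,-2.46],
  [0.04,0.07,0.04,-0.352,2.264,-3.28],
  [0.04,0.07,0.04,-0.44,2.83,-4.1],
  [0.04,0.07,0.04,-0.528,3.396,-4.92],
  [0.04,0.07,0.04,-0.616,3.962,-5.74],
  [0.04,0.07,0.04,-0.704,4.528,-6.56],
  [0.04,0.07,0.04,-0.792,5.094,-7.38],
  [0.04,0.07,0.04,-0.88,5.66,-8.2],
  [0.04,0.07,0.04,-0.968,6.226,-9.02],
  [0.04,0.07,0.04,-1.056,6.792,-9.84],
])

```text
clock: 14.5
tcp_pos: [0.6256, 0.1584, 0.051]
orientation: [-0.281, 0.839, 0.453, 0.105]
wrist_force: [16.0, 6.0, -11.2]
finger_gap: 0.033
grip_force: 30.8
```

Run:
```python
from dial import *
s=env.get_state(); print(s["tcp_pos"].round(4),s["joint_pos"].round(3),s["wrist_force"].round(1),s["finger_gap"],s["ft_torque"].round(2))
q=s["orientation"]; print(R.from_quat(q[[1,2,3,0]]).as_matrix().round(3)[:,2])
for n in("scene","side","wrist"):
    im,K,T,_=shot(n,n+"8.png"); read(im,K,T)
```

```text
[0.6256 0.1584 0.051 ] [-0.142  0.652 -0.016  1.092  0.583  1.953] [ 16.    6.  -11.2] 0.03298282246664452 [-0.76 -2.81 -1.72]
[-0.078  0.567 -0.82 ]
{'hub': [4.7, 15.9], 'hubarea': 2438, 'needle': [], 'zero': [(np.float64(76.5), 37.5)]}
{'hub': [24.8, -18.1], 'hubarea': 1652, 'needle': [], 'zero': [(np.float64(64.2), 8.0)]}
{'hub': [-12.4, 16.7], 'hubarea': 334456, 'needle': [], 'zero': [(np.float64(-105.0), 354.5)]}
```

Call:
jog_arm([
  [0.05,-0.02,-0.02,0,0,0],
  [0.1,-0.04,-0.04,0,0,0],
  [0.1,-0.04,-0.04,0,0,0],
  [0.1,-0.04,-0.04,0,0,0],
  [0.1,-0.04,-0.04,0,0,0],
], jaw=-0.04)

```text
clock: 15.07
tcp_pos: [0.6238, 0.1559, 0.0486]
orientation: [-0.283, 0.839, 0.453, 0.101]
wrist_force: [0.8, -0.8, -0.3]
finger_gap: 0.0445
grip_force: 0.0
```

Run:
```python
from dial import *
s=env.get_state(); print(s["tcp_pos"].round(4),s["wrist_force"].round(1),s["finger_gap"],s["ft_torque"].round(2))
u,l,n=frame();print((s["tcp_pos"]-KT)@np.array([u,l,n]).T)
```

```text
[0.6238 0.1559 0.0486] [ 0.8 -0.8 -0.3] 0.04449137120698622 [-0.55 -0.08  0.03]
[-0.00042816 -0.00414272 -0.0221581 ]
```

Call:
jog_arm([
  [0.03,-0.18,0.27,0,0,0],
  [0.07,-0.42,0.6,0,0,0],
  [0.1,-0.6,0.87,0,0,0],
  [0.12,-0.74,1.07,0.088,-0.566,0.82],
  [0.12,-0.74,1.07,0.176,-1.132,1.64],
  [0.12,-0.74,1.07,0.264,-1.698,2.46],
  [0.12,-0.74,1.07,0.352,-2.264,3.28],
  [0.12,-0.74,1.07,0.44,-2.83,4.1],
  [0.12,-0.74,1.07,0.528,-3.396,4.92],
  [0.12,-0.74,1.07,0.616,-3.962,5.74],
  [0.12,-0.74,1.07,0.704,-4.528,6.56],
  [0.12,-0.74,1.07,0.792,-5.094,7.38],
])

```text
clock: 16.07
tcp_pos: [0.6287, 0.1262, 0.0914]
orientation: [-0.206, 0.54, 0.786, 0.219]
wrist_force: [-0.1, 0.2, -0.5]
finger_gap: 0.0441
grip_force: 0.0
```

Call:
jog_arm([
  [0,0,0,0.088,-0.566,0.82],
  [0,0,0,0.176,-1.132,1.64],
  [0,0,0,0.264,-1.698,2.46],
  [0,0,0,0.352,-2.264,3.28],
  [0,0,0,0.44,-2.83,4.1],
  [0,0,0,0.528,-3.396,4.92],
  [0,0,0,0.616,-3.962,5.74],
  [0,0,0,0.704,-4.528,6.56],
  [0,0,0,0.792,-5.094,7.38],
  [0,0,0,0.88,-5.66,8.2],
  [0,0,0,0.968,-6.226,9.02],
  [0,0,0,1.056,-6.792,9.84],
])

```text
clock: 17.07
tcp_pos: [0.6287, 0.1262, 0.0914]
orientation: [-0.038, -0.026, 0.953, 0.298]
wrist_force: [-0.5, 0.5, -0.2]
finger_gap: 0.0443
grip_force: 0.0
```

```bash
cat > rd.py <<'E'
from dial import *
import sys
s=env.get_state(); q=s["orientation"];print(s["tcp_pos"].round(4),R.from_quat(q[[1,2,3,0]]).as_matrix().round(3)[:,2],s["joint_pos"].round(3),s["wrist_force"].round(1),s["finger_gap"])
u,l,n=frame();print(((s["tcp_pos"]-KT)@np.array([u,l,n]).T).round(4))
im,K,T,_=shot("wrist",f"wrist{sys.argv[1]}.png"); np.savez(f"wrist{sys.argv[1]}.npz",K=K,T=T); ro,g=read(im,K,T)
E
python3 rd.py 9
```

```text
[0.6287 0.1262 0.0914] [-0.088  0.567 -0.819] [-0.189  0.64   0.068  1.231  0.571 -0.311] [-0.5  0.5 -0.2] 0.04431870887157578
[-0.0005 -0.004   0.0302]
{'hub': [0.0, 0.0], 'hubarea': 176335, 'needle': [(np.float64(-83.8), 147.0), (np.float64(82.0), 3.5)], 'zero': [(np.float64(-83.8), 164.0), (np.float64(63.8), 9.0), (np.float64(81.5), 1.5)]}
```

```bash
sed -i 's/flags=cv2.INTER_CUBIC)/flags=cv2.INTER_LINEAR,borderValue=(255,255,255))/' dial.py
python3 - <<'E'
from dial import *
for i in (4,5,9):
    Z=np.load(f"wrist{i}.npz"); read(cv2.imread(f"pics/wrist{i}.png"),Z["K"],Z["T"])
E
```

```text
{'hub': [8.9, -0.9], 'hubarea': 1628, 'needle': [], 'zero': [(np.float64(-9.2), 7.0)]}
{'hub': [2.8, -2.2], 'hubarea': 2683, 'needle': [(np.float64(80.2), 3.0)], 'zero': [(np.float64(-8.0), 9.5), (np.float64(80.5), 1.5)]}
{'hub': [4.2, 2.2], 'hubarea': 2585, 'needle': [(np.float64(80.2), 3.0)], 'zero': [(np.float64(62.2), 9.0), (np.float64(80.5), 1.5)]}
```

Call:
jog_arm([
  [-0.03,0.15,-0.2,0,0,0],
  [-0.06,0.3,-0.42,0,0,0],
  [-0.09,0.44,-0.63,0,0,0],
  [-0.12,0.58,-0.84,0,0,0],
  [-0.14,0.72,-1.045,0,0,0],
  [-0.14,0.72,-1.045,0,0,0],
])

```text
clock: 17.62
tcp_pos: [0.6215, 0.1564, 0.0472]
orientation: [-0.041, -0.023, 0.953, 0.298]
wrist_force: [-0.6, 0.0, -1.0]
finger_gap: 0.0444
grip_force: 0.0
```

Call:
jog_arm([
  [0,0,0,0,0,0],
  [0,0,0,0,0,0],
  [0,0,0,0,0,0],
  [0,0,0,0,0,0],
  [0,0,0,0,0,0],
], jaw=1, force=30)

```text
clock: 18.03
tcp_pos: [0.6226, 0.1553, 0.0488]
orientation: [-0.04, -0.023, 0.953, 0.298]
wrist_force: [-1.2, 5.2, -7.6]
finger_gap: 0.0329
grip_force: 30.8
```

```bash
python3 rd.py 10
```

```text
[0.6226 0.1553 0.0488] [-0.09   0.567 -0.819] [-0.146  0.66  -0.009  1.108  0.58  -0.257] [-1.2  5.2 -7.6] 0.03285474340120509
[-0.0006 -0.0028 -0.0218]
{'hub': [0.0, 0.0], 'hubarea': 2135, 'needle': [(np.float64(82.2), 6.0)], 'zero': [(np.float64(63.2), 10.0), (np.float64(81.5), 3.5)]}
```

Still consistent with a gap of about 18.2° on the dial, so the knob turns 36.4°.

Call:
jog_arm([
  [0,0,0,-0.09,0.567,-0.819],
  [0,0,0,-0.18,1.134,-1.638],
  [0,0,0,-0.27,1.7,-2.457],
  [0,0,0,-0.36,2.268,-3.276],
  [0,0,0,-0.45,2.835,-4.095],
  [0,0,0,-0.545,3.44,-4.97],
  [0,0,0,-0.545,3.44,-4.97],
  [0,0,0,-0.545,3.44,-4.97],
])

```text
clock: 18.75
tcp_pos: [0.6227, 0.1555, 0.049]
orientation: [-0.131, 0.276, 0.913, 0.271]
wrist_force: [-1.6, 6.7, -6.6]
finger_gap: 0.0331
grip_force: 30.7
```

Call:
jog_arm([
  [0,0,0,0,0,0],
  [0,0,0,0,0,0],
  [0,0,0,0,0,0],
  [0,0,0,0,0,0],
  [0,0,0,0,0,0],
], jaw=-0.04)

```text
clock: 19.17
tcp_pos: [0.6241, 0.1545, 0.0501]
orientation: [-0.13, 0.276, 0.913, 0.271]
wrist_force: [-0.3, 0.5, -0.0]
finger_gap: 0.0442
grip_force: 0.0
```

Call:
jog_arm([
  [0.03,-0.18,0.27,0,0,0],
  [0.07,-0.42,0.6,0,0,0],
  [0.1,-0.6,0.87,0.09,-0.567,0.819],
  [0.12,-0.74,1.07,0.18,-1.134,1.638],
  [0.15,-0.9,1.3,0.27,-1.7,2.457],
  [0.19,-1.13,1.64,0.36,-2.268,3.276],
  [0.19,-1.13,1.64,0.45,-2.835,4.095],
  [0.19,-1.13,1.64,0.545,-3.44,4.97],
  [0.19,-1.13,1.64,0.545,-3.44,4.97],
  [0.19,-1.13,1.64,0.545,-3.44,4.97],
])

```text
clock: 20.0
tcp_pos: [0.6312, 0.1095, 0.1152]
orientation: [-0.039, -0.022, 0.954, 0.298]
wrist_force: [0.1, 0.7, 0.9]
finger_gap: 0.0446
grip_force: 0.0
```

```bash
python3 rd.py 11
python3 - <<'E'
from dial import *
Z=np.load("wrist11.npz"); ro,g=read(cv2.imread("pics/wrist11.png"),Z["K"],Z["T"],False)
# polar strip around the mark: print darkness, rows radius, columns angle
cen=np.array([300,300])+ro["hub"]
for r in np.arange(.016,.042,.002):
    print(f"{r*1e3:.0f}", [int(cv2.getRectSubPix(g.astype(np.float32),(1,1),(float(cen[0]+r*5000*np.sin(np.radians(a))),float(cen[1]-r*5000*np.cos(np.radians(a)))))[0,0]) for a in range(68,94,1)])
E
```

```text
[0.6312 0.1095 0.1152] [-0.088  0.567 -0.819] [-0.213  0.632  0.114  1.299  0.565 -0.33 ] [0.1 0.7 0.9] 0.04457951513023846
[-0.0006 -0.0037  0.0594]
{'hub': [3.7, 2.0], 'hubarea': 2477, 'needle': [], 'zero': [(np.float64(80.2), 9.0)]}
16 [230, 229, 229, 228, 227, 223, 213, 199, 177, 150, 132, 117, 111, 111, 119, 136, 157, 182, 205, 216, 225, 227, 228, 229, 230, 230]
18 [232, 231, 230, 230, 228, 225, 218, 208, 188, 159, 134, 118, 109, 110, 120, 140, 165, 194, 212, 223, 228, 230, 230, 230, 229, 229]
20 [227, 228, 228, 227, 228, 227, 224, 215, 202, 171, 142, 122, 111, 111, 122, 143, 174, 203, 216, 222, 220, 213, 204, 194, 187, 186]
22 [229, 229, 227, 228, 228, 228, 226, 221, 208, 183, 147, 124, 110, 109, 125, 151, 185, 210, 225, 229, 229, 224, 215, 204, 193, 189]
24 [230, 230, 228, 228, 229, 229, 229, 227, 217, 197, 161, 130, 110, 111, 129, 158, 196, 217, 227, 231, 231, 229, 225, 219, 208, 195]
26 [232, 232, 232, 232, 232, 233, 232, 230, 224, 207, 167, 133, 112, 113, 132, 166, 204, 222, 228, 229, 229, 230, 229, 225, 218, 205]
28 [232, 232, 233, 233, 231, 222, 194, 158, 133, 124, 113, 107, 104, 104, 105, 108, 114, 126, 146, 167, 182, 189, 191, 189, 189, 188]
30 [231, 232, 232, 230, 229, 222, 196, 144, 98, 86, 89, 97, 101, 102, 98, 92, 92, 118, 161, 192, 195, 187, 183, 181, 183, 184]
32 [230, 231, 231, 231, 230, 226, 211, 162, 110, 85, 87, 96, 102, 102, 97, 90, 94, 132, 180, 207, 207, 194, 183, 181, 184, 191]
34 [232, 233, 233, 234, 232, 229, 219, 182, 126, 90, 87, 97, 102, 101, 97, 90, 99, 152, 204, 223, 221, 207, 190, 186, 184, 187]
36 [231, 231, 231, 231, 232, 231, 224, 196, 140, 92, 85, 93, 102, 101, 96, 90, 99, 138, 173, 189, 192, 190, 187, 186, 185, 186]
38 [229, 229, 230, 230, 230, 229, 226, 211, 156, 94, 79, 79, 80, 78, 79, 84, 121, 184, 220, 226, 225, 224, 223, 216, 198, 190]
40 [232, 233, 233, 233, 232, 232, 230, 218, 166, 98, 75, 73, 73, 74, 75, 85, 131, 200, 229, 230, 229, 229, 229, 229, 226, 225]
```

Run:
```python
from dial import *
Z=np.load("wrist11.npz"); u,l,n=frame(); C=KT+.004*n+.112*l
v=(Z["T"][:3,3]-C)@np.array([u,l,n]).T; print("cam rel dial u,l,n",v.round(3))
# angular parallax (deg) of mark relative to needle for 2 mm height
h=.002; th=np.radians(80.4); e=np.array([np.cos(th),-np.sin(th)]); t=np.array([-np.sin(th),-np.cos(th)])
print(np.degrees(h/v[2]*(v[:2]@t)/.032))
```

```text
cam rel dial u,l,n [ 0.007 -0.047  0.197]
0.01095595671556731
```

Parallax is negligible and the mark sits under the needle to within about 0.2°. The jar is standing, since the needle still shows its load, and the gripper is clear of everything.

```bash
python3 -c "
from workcell import env
print(env.hand_in())"
```

```text
the job is handed in; nothing more can be done
None
```

The glass jar stands on the scale's platform and has been let go. The scale is tared, with the zero mark under the needle to within about 0.2°, and the job was handed in at about 20 s.

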